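Clamp the beaker on the shaker with its cross bar

TASK

Secure the tall glass beaker on the orbital shaker: take the loose clamp bar from the bench and lay it across the two rails of the shaker, into the pair of notches right in front of the beaker, rubber strip towards the glass and grip leaning away from it. Then press both ends down, firmly but without forcing, until the bar is fully home on the notch floors and the sprung steel rods have snapped back over both ends. Leave the beaker standing where it is, keep the robot off the glass, and do not disturb the two bottles and the timer.

Things in the scene. Friction and masses are not known exactly. Their poses are not given: they have to be found in the camera images.
- shaker: Fixed orbital shaker, 190x215x96 mm, panel to the robot's right. Origin: underside centre; x from panel to rear, y to the robot, z up. Mat under the beaker z 50 mm. Two rails along x (y +-85 to +-93 mm), open-topped notches 11 mm wide: floor z 70, straight to z 88, round crowns to z 95.5 mm. Notch pairs at x -62 (stays empty), -36 (next to the beaker: use it), +81.5 mm (rear bar, fitted).
- seat_near (a point): Point in the notch next to the beaker in the rail near the robot (shaker frame -36, +90.5, 76 mm): where bar_near lies when the bar is fully home. Axes as the shaker's.
- seat_far (a point): The same in the far rail (-36, -90.5, 76 mm): where bar_far lies when the bar is fully home.
- rod_near (a joint): Sprung steel rod outside the near rail, 10 mm thick, along x at shaker y 99, z 83.4 mm; about 4 N press it inwards over the notch ends. Slide in m: 0 = fully inwards (also when snapped back over a seated bar end), grows outwards to 0.007.
- rod_far (a joint): The same rod outside the far rail (y -99 mm): 0 = fully inwards, grows outwards to 0.007 m.
- clamp_bar: Loose clamp bar, 0.13 to 0.25 kg, right way up on the bench. Origin: underside centre; length along y. Tube 16x16 mm with round shoulders, 167 mm over them (3 mm less than between the rails); at each end a steel tongue 8 mm wide in x, 12 mm high, 193 mm over the round noses; axis z 8 mm. Rubber strip, 3 mm, on its +x face, to face the beaker. Flat top at z 16 mm; press at y +-65 mm.
- bar_grip (a point): Point in the black grip on the middle of the bar's top: bar frame (-5, 0, 24.7) mm, axes as the bar's. The grip is 40 mm along y, 14 mm thick, and stands 16 mm out of the bar's top, leaning 30 degrees from vertical towards the bar's -x (away from the beaker). Grip it across its 40 mm.
- bar_near (a point): Centre of the round nose (radius 6 mm) at the bar's +y end, the one near the robot: bar frame (0, 90.5, 8) mm. It meets the rod when the bar is about 14 mm above home; roughly 5 to 15 N down on that end snap it past.
- bar_far (a point): Centre of the round nose at the bar's -y end: bar frame (0, -90.5, 8) mm.
- glass_beaker: Tall glass beaker, 180 mm high, wall radius 46 mm, rim radius 48.5 mm, on the shaker's mat against two rubber rollers of the rear bar. It stands about 2 mm behind the seated bar's rubber strip and rises 145 mm above the bar: an upright gripper would strike the glass there, one tilted away from it (as the bar's grip leans) clears it. Origin: centre of its underside, z up.
- amber_bottle: Bystander: brown bottle, 51 mm thick, 102 mm high, origin at its underside's centre.
- clear_bottle: Bystander: clear bottle with screw cap, 56 mm thick, 107 mm high, origin at its underside's centre.
- timer: Bystander: wedge-shaped bench timer, 74 x 60 x 21 mm, origin at its underside's centre.
There are look-alikes about, which are no part of the job. There is more than one size of the glass_beaker; the job needs the larger.

How it is judged:
By the outcome, as a careful person would: the job done as asked, in the order asked, and still so for the second after the job is handed in, with the robot touching nothing.
It also fails if it takes over 54 s, if anything falls off the work surface, if the arm or the gripper's body presses on something with over 40 N, if the wrist force passes 120 N, or if a joint passes its speed limit or range.

ROBOT

A 7-joint arm with a two-finger parallel gripper is mounted at the origin on the work surface; the furniture and walls round the work are solid. World frame = base frame: x ahead of the robot, y to its left, z up, the work surface at z = 0. Lengths are in m, angles in rad, forces in N, time in s.
With the tool pointing down it reaches from about 0.4 to 0.9 m from the base axis. Payload 5.5 kg.
Tool frame: the origin (TCP) lies on the centre line of the jaws, within the pads' length; the fingertips stand 19 mm ahead of it and the grasp point (between the pads) is the TCP; z points along the fingers, y is the line along which they close (so a half turn about z gives the same grasp; the last joint's range is limited). The gripper opens to 85 mm and grips with 20 to 120 N. Pads are 22 mm wide; open, the fingers measure 114 mm over their backs; the gripper's body (76 mm by 85 mm) begins 54 mm behind the grasp point. The pads swing forward as they close: fully open they stand 13 mm farther back than shut.
Start: joints at [-0.878, 0.501, -0.427, 1.55, 0.221, 1.138, -0.21], TCP at [0.271, 0.591, 0.25] pointing down, gripper open.
Joint ranges: [-2.88, 2.88], [-0.31, 2.03], [-1.54, 1.56], [0.2, 2.42], [-1.41, 4.55], [0.19, 2.02], [-2.57, 2.57]. Speed limits (rad/s): [2.57, 2.57, 3.14, 3.14, 3.14, 3.14, 3.14].

INTERFACE

Orientations are given as a unit quaternion [x, y, z, w].
In Python, from workcell import state, get_image, calibration, sign_off gives the robot as it stands.
- The arm moves only by the tool apply_moves, never from a script. Its argument "increments" is a list of rows, each a list of 6 numbers: the shift along the tool's x, y, z in units of 0.04 m (1.0 is 0.04 m), then the turn, a rotation vector about the tool's x, y, z in units of 8 degrees (1.0 is 8 degrees). A call has 1 to 12 rows; each row shifts and turns the commanded pose from where the row before left it, along the tool's axes as they then stand; what a row does not reach is not made up. A row lasts 1/10 s, in which the tool goes at most 50 mm and 8.59 degrees, less where a joint would pass 70% of its speed; a pose out of reach is approached as far as the arm can. A call with a number of a shift or a turn outside -1 to 1 is refused whole. A call with a gripper value outside its range is refused whole. "grip" is the opening, from -1 (shut) to 1 (fully open), set as the call begins (left out, the last holds). The fingers move at their own pace and stop on an object; "squeeze" is the grip in N (left out, the last holds). Time passes only in rows, so rows that do not move let the fingers close. It gives the time, the measured TCP pose, the force, the opening and the grip force at its end, in the units of the state.
- state(): the state, without advancing time (a new reading comes with each control period).
- get_image(name): name is "scene" or "top"; returns (picture, depth): 400x640x3 uint8, red, green, blue; 400x640 float32, m along the optical axis (not along the pixel's ray), 0 where there is no reading.
- calibration(name): a dict with "fov_y" (degrees; the focal length in pixels is half the picture's height over the tangent of half this angle, whatever the lens; pixels are square), "cx", "cy" (the principal point, pixels), "cam_to_world" (4x4, takes a point from camera to world coordinates). Camera axes: x right, y up, looking along -z (the intrinsics and any distortion apply to the point x, -y, -z); pixel columns grow to the right and rows downward; lengths in m; the calibration is good to about 2 mm. A picture is of the moment at which its call begins. calibration takes no time and is no camera call.
- sign_off(): hands the job in; it is judged then, once.
The state is a dict: "time_s": time; "joint_positions": joint angles; "joint_vel": joint speeds; "joint_torque": joint torques, N m; "tool_pos": TCP position; "tcp_rot": TCP orientation; "force": force on the tool from outside, world axes, zero at the start; "torque": the same for the moment, N m; "opening": finger opening in m; "grasp_force": force on a finger pad.
Only numpy, scipy, OpenCV 4.12 (cv2) and the standard library are available. Lean on these libraries where they do the work, as an engineer would, in place of code of your own. Each camera call takes 0.05 s, during which the arm holds its last target. There are 200 camera calls.

## Working session

There is one attempt and no reset: what is moved stays moved. The work goes in short steps, Python scripts to look and compute and a tool call to move; the robot and the scene stay as the last step left them, time stands still between calls to the robot, and variables do not carry over. Pictures are saved under pics/ and viewed, at most 10 in all, crops included, and the job is handed in when it is done.

Besides the shell and the picture viewer there is one more tool, called after "Emit:" by a JSON object that holds its "op" and its "data", one argument or row to a line. apply_moves: Moves the arm, as the interface text tells. Shifts and turns lie within -1 to 1; 1 stands for 0.04 m of shift or 8 degrees of turn. Its arguments: {"type":"object","properties":{"increments":{"type":"array"},"grip":{"type":"number"},"squeeze":{"type":"number"}},"required":["increments"]}

```bash
mkdir -p pics; ls; cat > h.py <<'E'
import numpy as np, cv2
from workcell import state,get_image,calibration,sign_off
from scipy.spatial.transform import Rotation as R
def cal(n):
    c=calibration(n); f=200/np.tan(np.radians(c['fov_y'])/2); return c,f,np.array(c['cam_to_world'])
def cloud(n,d):
    c,f,T=cal(n); v,u=np.mgrid[0:400,0:640]
    P=np.stack([(u-c['cx'])/f*d,-(v-c['cy'])/f*d,-d],-1)
    return P@T[:3,:3].T+T[:3,3]
def ray(n,u,v):
    c,f,T=cal(n); d=T[:3,:3]@np.array([(u-c['cx'])/f,-(v-c['cy'])/f,-1]); return T[:3,3],d
def onz(n,u,v,z):
    o,d=ray(n,u,v); return o+d*(z-o[2])/d[2]
E
python3 - <<'E'
from h import *
for n in ('scene','top'):
    im,d=get_image(n); cv2.imwrite(f'pics/{n}0.png',im[:,:,::-1]); np.savez(f'{n}0.npz',im=im,d=d)
    c=calibration(n); print({k:v for k,v in c.items() if k!='cam_to_world'}, np.round(c['cam_to_world'],3).tolist(),(d>0).mean())
s=state(); print(s)
E
```

```text
pics
{'fov_y': 51.48667939282387, 'cx': 322.1459887069763, 'cy': 203.01608993793204} [[-0.935, -0.299, 0.192, 0.646], [0.355, -0.775, 0.523, 0.426], [-0.007, 0.557, 0.83, 0.793], [0.0, 0.0, 0.0, 1.0]] 0.99609765625
{'fov_y': 56.63944427173437, 'cx': 315.3283804607645, 'cy': 198.80987442380658} [[0.023, 0.987, -0.162, 0.341], [-0.999, 0.017, -0.037, -0.03], [-0.033, 0.163, 0.986, 0.951], [0.0, 0.0, 0.0, 1.0]] 0.9961171875
{'time_s': 0.1, 'joint_positions': array([-0.87779704,  0.50174052, -0.4267883 ,  1.55135033,  0.22082889,
        1.13829296, -0.21031456]), 'joint_vel': array([-4.53910181e-04,  6.34592318e-05, -7.08207866e-05, -3.00767988e-03,
       -3.43900188e-04,  2.84663167e-04,  1.29014889e-03]), 'joint_torque': array([-1.16026809e-02, -5.70813704e+01, -5.83911404e+00, -2.81743383e+01,
        1.03475319e-02,  5.47567906e-03, -2.36110600e-05]), 'tool_pos': array([0.27065705, 0.59032165, 0.24936782]), 'tcp_rot': array([ 2.13234634e-01,  9.77000634e-01, -8.44754422e-04, -1.96641522e-04]), 'force': array([ 0.27415244,  0.08745919, -0.00697933]), 'torque': array([0.01786778, 0.00702517, 0.04601138]), 'grasp_force': 0.0, 'opening': 0.08528977645034959}
```

View pics/scene0.png

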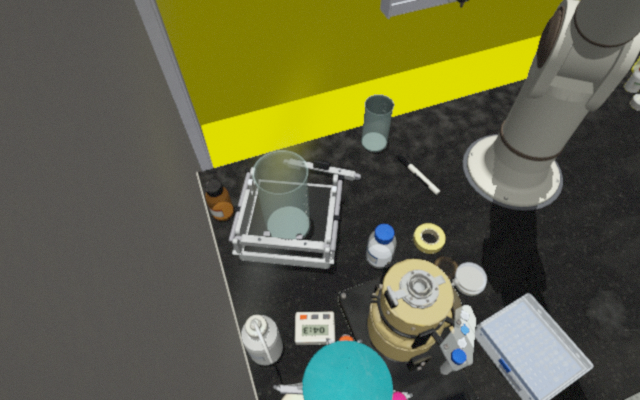

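View pics/top0.png

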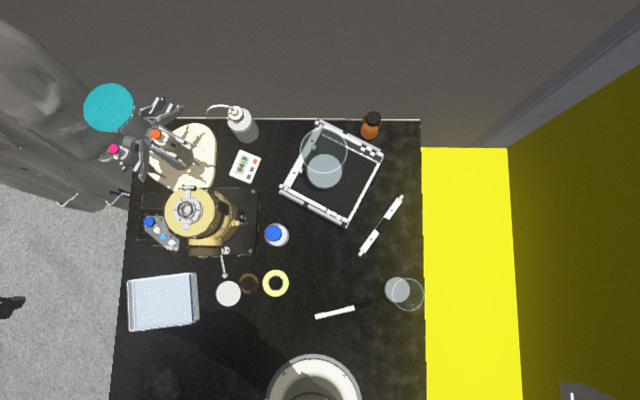

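The scene view shows the large beaker (285,200) on the shaker, the small beaker (377,125) on the bench, and the loose bar (325,170) half behind the shaker. The top view shows the shaker (332,172), the loose bar from (402,198) to (362,252) with its black grip at about (381,225), and a white pen at (335,312). The amber bottle is at (371,125), the clear bottle at (277,235) and the timer at (245,165).

Candidates for the beaker in the top view are (324,165), which is large and stands on the shaker, and (403,292), which is small and on the bench. The one on the shaker is meant. I'll confirm this and the bar in a crop.

```bash
python3 - <<'E'
from h import *
z=np.load('top0.npz');im=z['im'][110:260,260:420,::-1]
cv2.imwrite('pics/c1.png',cv2.resize(im,None,fx=4,fy=4,interpolation=cv2.INTER_CUBIC))
z=np.load('scene0.npz');im=z['im'][140:275,195:365,::-1]
cv2.imwrite('pics/c2.png',cv2.resize(im,None,fx=4.4,fy=4.4,interpolation=cv2.INTER_CUBIC))
E
```

```text
(no output)
```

View pics/c1.png

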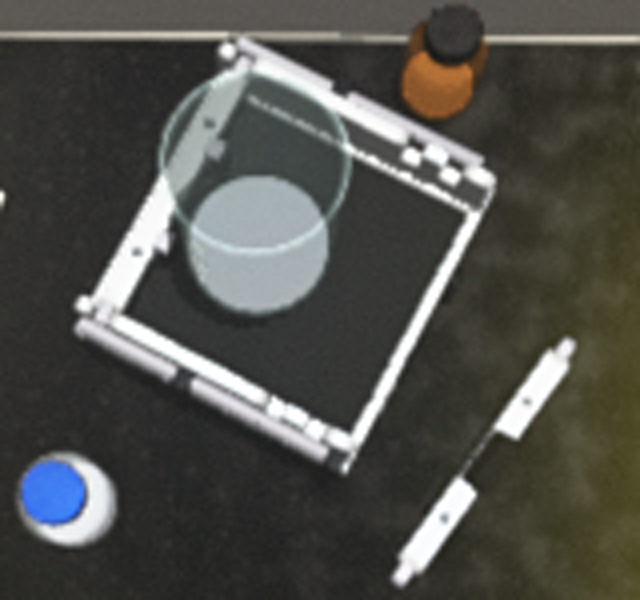

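View pics/c2.png

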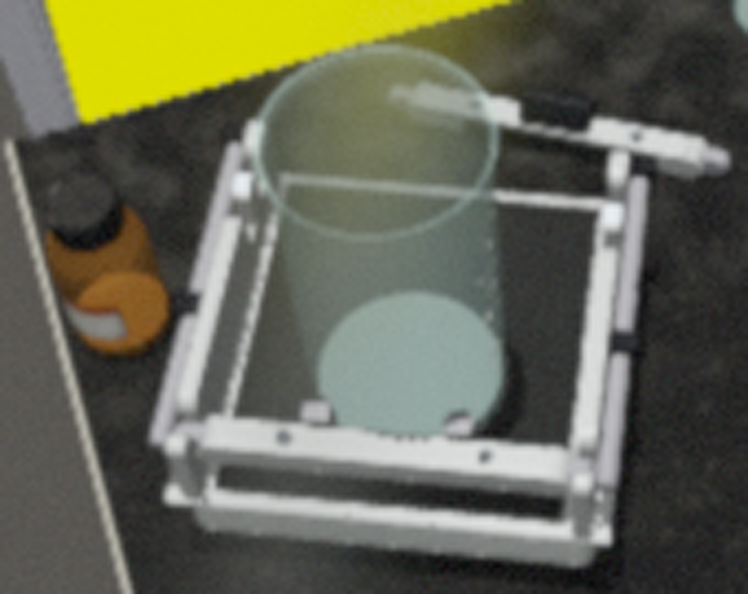

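The crops confirm the large beaker on the shaker against the rear bar's rollers (top pixel ~(324,170)). The loose bar runs (360,254) to (402,196), already nearly parallel to the notch pairs, with its grip leaning away from the beaker. The notches are at the panel end of the rails, at crop (275-345, 405-440). Next I'll measure these.

```bash
python3 - <<'E'
from h import *
for n,bb in (('top',(355,190,410,262)),('scene',None)):
    z=np.load(n+'0.npz'); im=z['im'].astype(int); P=cloud(n,z['d']); ok=z['d']>0
    X,Y,Z=P[...,0],P[...,1],P[...,2]
    br=(im.min(2)>110)
    if n=='top':
        u=np.arange(640)[None];v=np.arange(400)[:,None]
        tbl=ok&(X>.2)&(X<.5)&(Y>-.15)&(Y<.1)
        print('table z',np.median(Z[260:300,300:370]))
        m=br&(u>355)&(u<410)&(v>190)&(v<262)
        p=P[m]; print('bar z',np.percentile(p[:,2],[5,50,95]))
        ctr=p[:,:2].mean(0);bc=ctr
    else:
        m=br&ok&(np.hypot(X-bc[0],Y-bc[1])<.11)&(Z<.035)&(Z>0.004)
        p=P[m]
    vv,uu=np.nonzero(m); rect=cv2.minAreaRect(np.c_[uu,vv].astype(np.float32)); print(n,m.sum(),rect,p.mean(0), np.percentile(p[:,2],[5,50,95]))
    q=p[(p[:,2]>.010)]
    w,V=np.linalg.eigh(np.cov(p[:,:2].T)); a=V[:,1]; a=a*np.sign(a[1]); t=(p[:,:2]-p[:,:2].mean(0))@a
    print(' axis',np.degrees(np.arctan2(a[1],a[0])),'mid',p[:,:2].mean(0)+a*(t.min()+t.max())/2,'len',np.ptp(t))
    # shaker whites: height 0.08..0.11
    m=br&ok&(Z>.078)&(Z<.11)
    if n=='top': m[:, :270]=0; m[:,385:]=0; m[:115]=0; m[235:]=0
    else: m[:,:225]=0; m[:,362:]=0
    p=P[m]; print(' shk',m.sum(),p.mean(0),np.percentile(p[:,2],[5,50,95])); print(' ',cv2.minAreaRect(p[:,:2].astype(np.float32)))
# max heights map along world corridor
z=np.load('top0.npz');P=cloud('top',z['d']).reshape(-1,3)
for y0 in np.arange(-.4,.7,.1):
    print(round(y0,1),[round(float(np.percentile(P[(P[:,1]>y0)&(P[:,1]<y0+.1)&(P[:,0]>x0)&(P[:,0]<x0+.1)][:,2],99)),2) if ((P[:,1]>y0)&(P[:,1]<y0+.1)&(P[:,0]>x0)&(P[:,0]<x0+.1)).sum()>5 else None for x0 in np.arange(.1,.8,.1)])
E
```

```text
table z 0.00023378829111009303
bar z [0.0019137  0.01634965 0.04871797]
top 481 ((367.859619140625, 215.8558807373047), (38.63219451904297, 74.98886108398438), 35.88213348388672) [ 0.43881161 -0.15251417  0.01918318] [0.0019137  0.01634965 0.04871797]
 axis 149.26050839085184 mid [ 0.43755378 -0.15176615] len 0.18937223275218357
 shk 1350 [ 0.53579051 -0.01076907  0.08997982] [0.08165445 0.08895082 0.09784205]
  ((0.5139371156692505, -0.015253141522407532), (0.18448755145072937, 0.29138219356536865), 62.805213928222656)
scene 248 ((332.5022888183594, 171.5439453125), (55.68336486816406, 8.555183410644531), 11.070201873779297) [ 0.40224307 -0.13696422  0.01595937] [0.01261991 0.0160607  0.01905246]
 axis 145.09770203003433 mid [ 0.4102186  -0.14252851] len 0.13474767324058365
 shk 2877 [0.58586044 0.04278445 0.09123005] [0.08126166 0.08904746 0.10661726]
  ((0.5978631377220154, 0.05588056147098541), (0.378703236579895, 0.2090943306684494), 62.84511947631836)
-0.4 [-0.11, -0.11, -0.11, -0.11, -0.11, -0.11, 0.46]
-0.3 [0.0, 0.13, 0.13, 0.02, 0.01, 0.0, 0.46]
-0.2 [0.0, 0.13, 0.1, 0.05, 0.1, 0.1, 0.46]
-0.1 [0.01, 0.02, 0.95, 0.1, 0.23, 0.23, 0.46]
-0.0 [0.01, 0.02, 0.11, 0.11, 0.23, 0.1, 0.46]
0.1 [0.0, 0.03, 0.11, 0.2, 0.04, 0.15, 0.46]
0.2 [0.06, 0.06, 0.21, 0.23, 0.28, 0.18, 0.46]
0.3 [0.06, 0.06, 0.17, 0.21, 0.35, 0.35, 0.46]
0.4 [0.06, 0.06, 0.05, 0.05, 0.41, 0.47, 0.46]
0.5 [None, 0.32, None, None, 0.39, -0.07, 0.43]
0.6 [None, None, None, -0.19, 0.27, None, None]
```

```bash
python3 - <<'E'
from h import *
from scipy.optimize import least_squares
A=[]
for n in ('top','scene'):
    z=np.load(n+'0.npz'); im=z['im'].astype(int); P=cloud(n,z['d'])
    m=(im.min(2)>120)&(z['d']>0)&(P[...,2]>.080)&(P[...,2]<.1)&(np.hypot(P[...,0]-.54,P[...,1]+.01)<.17)
    A.append(P[m]); print(n,m.sum())
def loc(p,yaw,c): 
    a=np.radians(yaw); d=p[:,:2]-c; return np.c_[d@[np.cos(a),np.sin(a)],d@[-np.sin(a),np.cos(a)]]
for k,p in enumerate(A):
    # yaw by sharpness of y histogram
    best=max((np.sum(np.histogram(loc(p,y,np.zeros(2))[:,1],np.arange(-1,1,.003))[0].astype(float)**2),y) for y in np.arange(50,75,.25))
    yaw=best[1]; l=loc(p,yaw,np.array([.54,-.01])); print(k,'yaw',yaw)
    h,e=np.histogram(l[:,1],np.arange(-.13,.13,.004)); print('y',[(round(b*1e3),int(c)) for b,c in zip(e,h) if c>8])
    h,e=np.histogram(l[:,0],np.arange(-.15,.15,.004)); print('x',[(round(b*1e3),int(c)) for b,c in zip(e,h) if c>3])
# bar
for n in ('top','scene'):
    z=np.load(n+'0.npz'); im=z['im'].astype(int); P=cloud(n,z['d'])
    m=(im.min(2)>100)&(P[...,2]>.006)&(P[...,2]<.03)&(np.hypot(P[...,0]-.415,P[...,1]+.15)<.13)
    nl,lab,st,cen=cv2.connectedComponentsWithStats(m.astype(np.uint8),connectivity=8)
    print(n); p=[]
    for i in range(1,nl):
        if st[i,4]>4: q=P[lab==i]; print(st[i],cen[i],q.mean(0),q[:,2].min(),q[:,2].max())
E
```

```text
top 1239
scene 2078
0 yaw 62.25
y [(-126, 30), (-122, 111), (-118, 56), (-114, 92), (-110, 95), (-106, 10), (-10, 14), (-6, 13), (-2, 14), (2, 11), (6, 18), (10, 18), (14, 21), (18, 18), (22, 26), (26, 11), (30, 10), (34, 12), (38, 10), (42, 12), (46, 12), (50, 9), (54, 14), (58, 10), (62, 80), (66, 119), (70, 126), (74, 104), (78, 119), (82, 17)]
x [(-110, 12), (-106, 15), (-102, 16), (-98, 22), (-94, 24), (-90, 18), (-86, 12), (-82, 16), (-78, 25), (-74, 28), (-70, 25), (-66, 23), (-62, 13), (-58, 14), (-54, 18), (-50, 23), (-46, 27), (-42, 32), (-38, 30), (-34, 31), (-30, 29), (-26, 31), (-22, 28), (-18, 30), (-14, 27), (-10, 24), (-6, 20), (-2, 12), (2, 18), (6, 24), (10, 29), (14, 24), (18, 22), (22, 21), (26, 20), (30, 19), (34, 19), (38, 21), (42, 18), (46, 31), (50, 53), (54, 66), (58, 74), (62, 80), (66, 53), (70, 15), (74, 7)]
1 yaw 63.0
y [(-126, 26), (-122, 119), (-118, 115), (-114, 95), (-110, 131), (-106, 53), (-102, 15), (-98, 18), (-94, 15), (-90, 16), (-86, 15), (-82, 16), (-78, 17), (-74, 16), (-70, 15), (-66, 16), (-62, 17), (-58, 28), (-54, 33), (-50, 34), (-46, 2
[... 783 characters left out ...]
 (62, 192), (66, 205), (70, 41), (74, 25)]
top
[382 194  22  25 180] [393.19444444 206.92222222] [ 0.47685031 -0.19276181  0.01602683] 0.006407090717693409 0.026001802383500472
[358 228  21  28 192] [368.34375    241.44791667] [ 0.38866214 -0.13016324  0.01596078] 0.009093376842771339 0.020817285709737066
[386 277   8   7  12] [388.91666667 280.08333333] [ 0.2957775  -0.1793024   0.02212042] 0.012008958918522938 0.029803659986590292
scene
[362 138  14  13  92] [367.97826087 144.81521739] [ 0.29809596 -0.18410568  0.01819997] 0.006781356582346576 0.029705552053326922
[306 162  55  17 260] [336.73076923 171.52692308] [ 0.40117451 -0.13591971  0.01570675] 0.006375029355718875 0.0244009747139996
```

```bash
cat >> h.py <<'E'
def proj(n,p):
    c,f,T=cal(n); q=(p-T[:3,3])@T[:3,:3]; return np.c_[c['cx']+f*q[:,0]/-q[:,2], c['cy']-f*q[:,1]/-q[:,2]]
def S2W(yaw,c,p):
    return np.asarray(p)@R.from_euler('z',yaw,degrees=True).as_matrix().T+np.r_[c,0]
E
python3 - <<'E'
from h import *
yaw=62.5; c=np.array([.54,-.01])+R.from_euler('z',yaw,degrees=True).as_matrix()[:2,:2]@[-.020,-.0215]; print('c0',c)
D={}
for n in ('top','scene'):
    z=np.load(n+'0.npz'); g=z['im'].min(2).astype(np.float32); P=cloud(n,z['d']); D[n]=g
    p=P[(g>120)&(P[...,2]>.076)&(P[...,2]<.105)]; l=(p-np.r_[c,0])@R.from_euler('z',yaw,degrees=True).as_matrix()
    l=l[(abs(l[:,0])<.11)&(abs(l[:,1])<.12)]
    for s in (1,-1):
        r=l[(abs(l[:,0]-.02)<.05)&(s*l[:,1]>.07)]; a=np.polyfit(r[:,0],r[:,1],1); print(n,s,'rail slope deg',np.degrees(a[0]),'y@0',a[1],'y range',np.percentile(r[:,1],[3,97]),'z',np.percentile(r[:,2],[5,50,95]))
    r=l[(abs(l[:,1])<.07)&(l[:,0]>.06)]; a=np.polyfit(r[:,1],r[:,0],1); print(n,'rear slope',-np.degrees(a[0]),a[1],np.percentile(r[:,0],[3,97]),np.percentile(r[:,2],[5,50,95]))
xs=np.arange(-.100,-.01,.002)
for n in D:
  for s in (1,-1):
    v=0
    for y in (.087,.089,.091):
        uv=proj(n,S2W(yaw,c,np.c_[xs,np.full_like(xs,s*y),np.full_like(xs,.092)])).astype(np.float32)
        v=v+cv2.remap(D[n],uv[:,0].reshape(-1,1),uv[:,1].reshape(-1,1),cv2.INTER_LINEAR).ravel()/3
    print(n,s,' '.join(f'{int(round(x*1e3))}:{int(b)}' for x,b in zip(xs,v)))
def crop(n,s):
    uv=proj(n,S2W(yaw,c,[[-.05,s*.092,.085]]))[0].astype(int); z=np.load(n+'0.npz')['im'][uv[1]-19:uv[1]+19,uv[0]-25:uv[0]+25,::-1]; print(n,s,uv); return cv2.resize(z,None,fx=7.8,fy=7.8,interpolation=cv2.INTER_CUBIC)
cv2.imwrite('pics/n.png',np.vstack([np.hstack([crop(n,1),crop(n,-1)]) for n in D]))
E
```

```text
c0 [ 0.54983576 -0.03766781]
top 1 rail slope deg 0.4016262298108847 y@0 0.09415056101533141 y range [0.08565569 0.10352498] z [0.08361509 0.09040694 0.09753325]
top -1 rail slope deg -2.9195812338460647 y@0 -0.0923473581822118 y range [-0.1010178  -0.08474642] z [0.08688589 0.09320285 0.09774974]
top rear slope 1.146845923412016 0.08022213288930902 [0.06886612 0.08770693] [0.08203298 0.08465643 0.08961669]
scene 1 rail slope deg 0.30091396958554273 y@0 0.09502260579286835 y range [0.08694454 0.10373377] z [0.08558844 0.09102658 0.0976386 ]
scene -1 rail slope deg 0.09898286584157855 y@0 -0.09176303890390868 y range [-0.10077743 -0.08363283] z [0.08664001 0.09440665 0.09729276]
scene rear slope 0.6627211728107131 0.07803771368347347 [0.06291535 0.09006167] [0.08101063 0.08474298 0.09934803]
top 1 -100:41 -98:41 -96:42 -94:49 -92:97 -90:176 -88:200 -86:222 -84:237 -82:247 -80:247 -78:250 -76:245 -74:231 -72:208 -70:201 -68:231 -66:248 -64:249 -62:248 -60:230 -58:208 -56:235 -54:245 -52:248 -50:248 -48:249 -46:243 -44:235 -42:236 -40:242 -38:246 -36:247 -34:221 -32:172 -30:189 -28:221 
[... 559 characters left out ...]
72:184 -70:163 -68:139 -66:120 -64:108 -62:106 -60:123 -58:166 -56:206 -54:225 -52:227 -50:227 -48:224 -46:218 -44:203 -42:171 -40:141 -38:124 -36:120 -34:127 -32:157 -30:183 -28:201 -26:208 -24:210 -22:211 -20:211 -18:212 -16:213 -14:213 -12:212 -10:211
scene -1 -100:89 -98:96 -96:103 -94:110 -92:115 -90:127 -88:148 -86:169 -84:184 -82:191 -80:191 -78:192 -76:193 -74:194 -72:191 -70:182 -68:167 -66:149 -64:132 -62:121 -60:116 -58:128 -56:174 -54:202 -52:218 -50:222 -48:222 -46:218 -44:209 -42:189 -40:151 -38:122 -36:109 -34:106 -32:111 -30:146 -28:177 -26:195 -24:200 -22:203 -20:204 -18:203 -16:203 -14:202 -12:204 -10:205
top 1 [332 214]
top -1 [369 148]
scene 1 [335 190]
scene -1 [249 182]
```

View pics/n.png

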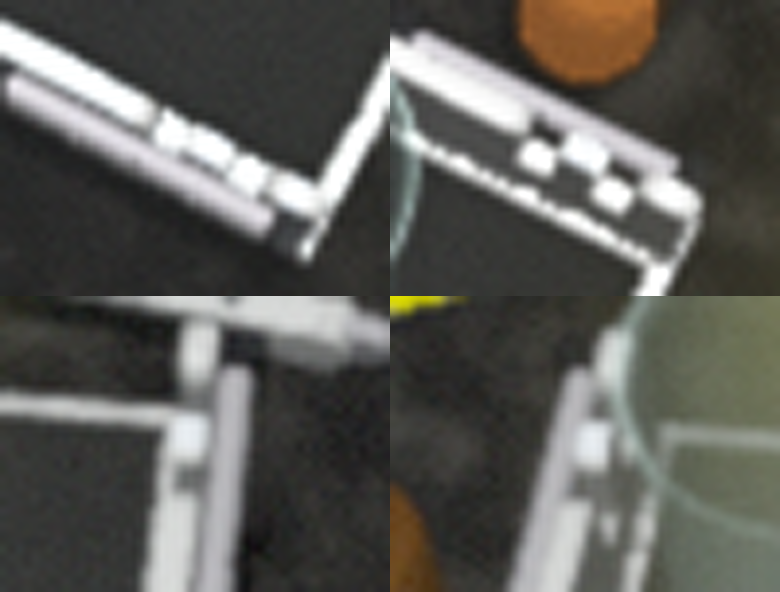

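The crops show both notch pairs. In the top view, the pair to use has gaps at far (538,125) and near (150,120) in the crop, and the empty pair lies nearer the panel. Measured notch centres fit the given -62 and -36 mm within about 1 mm. Now I'll refine the bar and compute the grasp.

```bash
python3 - <<'E'
from h import *
yb=54.6; c=np.array([.43276,-.16146])
Rm=R.from_euler('z',yb,degrees=True).as_matrix()
for n in ('top','scene'):
    z=np.load(n+'0.npz'); g=z['im'].min(2).astype(int); P=cloud(n,z['d'])
    l=(P-np.r_[c,0])@Rm
    near=(abs(l[...,0])<.03)&(abs(l[...,1])<.105)
    v,u=np.nonzero(near&(g>110)&(P[...,2]>.004)&(P[...,2]<.03))
    q=np.array([onz(n,a,b,.016) for a,b in zip(u,v)]); k=(q-np.r_[c,0])@Rm
    for s in (1,-1):
        t=k[(s*k[:,1]>.025)&(s*k[:,1]<.08)]; print(n,s,len(t),'x',t[:,0].mean().round(4),np.percentile(t[:,0],[3,97]).round(4),'yext',np.abs(k[s*k[:,1]>0][:,1]).max() if (s*k[:,1]>0).any() else 0)
    m=near&(P[...,2]>.0225)&(abs(l[...,1])<.04)&(abs(l[...,0])<.025)&(P[...,2]<.045); t=l[m]
    print('grip',m.sum(),t.mean(0).round(4),np.percentile(t,[5,95],axis=0).round(4).tolist(), g[m].mean())
    m=near&(g<70)&(abs(l[...,1])<.03)&(P[...,2]>.012); t=l[m]; print(' dark y',np.percentile(t[:,1],[2,98]))
E
```

```text
top 1 151 x -0.0001 [-0.008   0.0078] yext 0.09520762715902466
top -1 143 x -0.0002 [-0.0081  0.0076] yext 0.0938362148768865
grip 117 [-0.0046  0.0007  0.0293] [[-0.0127, -0.0166, 0.0238], [0.0033, 0.0177, 0.0336]] 46.48717948717949
 dark y [-0.01822857  0.01952515]
scene 1 142 x 0.002 [-0.007  0.011] yext 0.09704829523637268
scene -1 20 x -0.0006 [-0.0074  0.0089] yext 0.03807337134808955
grip 112 [-0.0007  0.0027  0.0287] [[-0.0089, -0.0147, 0.0235], [0.005, 0.0199, 0.0328]] 41.67857142857143
 dark y [-0.01629911  0.02374118]
```

```bash
cat >> h.py <<'E'
BY=54.6; BC=np.r_[np.array([.43276,-.16146])+R.from_euler('z',54.6,degrees=True).as_matrix()[:2,:2]@[.0007,.001],0]
SY=62.9; SC=np.array([.54877,-.03712,0])
def tool(yaw,tilt=30):  # tool y=-bar y, z leaning
    a=np.radians(tilt); z=[np.sin(a),0,-np.cos(a)]; y=[0,-1,0]
    return R.from_euler('z',yaw,degrees=True)*R.from_matrix(np.c_[np.cross(y,z),y,z])
def inb(yaw,c,p): return R.from_euler('z',yaw,degrees=True).apply(p)+c
def go(wps,p=None,r=None):
    "wps: list of (pos or None, rot or None); prints total units in tool frame, rotation first"
    s=state(); p=s['tool_pos'] if p is None else p; r=R.from_quat(s['tcp_rot']) if r is None else r
    for P,Q in wps:
        if Q is not None:
            w=np.degrees((r.inv()*Q).as_rotvec())/8; print('rot',w.round(3),'n>=',np.ceil(np.abs(w).max()/.95)); r=Q
        if P is not None:
            w=r.inv().apply(np.asarray(P)-p)/.04; print('shift',w.round(3),'n>=',np.ceil(np.abs(w).max()/.95)); p=np.asarray(P)
E
python3 - <<'E'
from h import *
lean=np.array([-.5,0,.866]); g=np.array([-.005,0,.0247])
G=inb(BY,BC,g+.013*lean); Pre=inb(BY,BC,g+.073*lean); T=tool(BY); print(G,Pre,T.as_quat())
hi=Pre.copy(); hi[2]=.33
go([([.36,.40,.36],None),([.42,.15,.36],None),(hi,None),(None,T),(Pre,None),(G,None)])
E
```

```text
[ 0.42568864 -0.1696841   0.035958  ] [ 0.4083102  -0.19413793  0.087918  ] [ 0.85833833  0.44302145  0.22999106 -0.11870724]
shift [-4.013 -3.4   -2.76 ] n>= 5.0
shift [-3.968 -5.057  0.009] n>= 6.0
shift [-3.319 -7.942  0.764] n>= 9.0
rot [-3.298  2.733 12.274] n>= 13.0
shift [-3.026  0.     5.241] n>= 6.0
shift [ 0.  -0.   1.5] n>= 2.0
```

Emit:
{"op": "apply_moves", "data": {
  "increments": [
    [-0.67, -0.57, -0.46, 0, 0, 0],
    [-0.67, -0.57, -0.46, 0, 0, 0],
    [-0.67, -0.57, -0.46, 0, 0, 0],
    [-0.67, -0.57, -0.46, 0, 0, 0],
    [-0.67, -0.57, -0.46, 0, 0, 0],
    [-0.67, -0.57, -0.46, 0, 0, 0],
    [-0.66, -0.84, 0, 0, 0, 0],
    [-0.66, -0.84, 0, 0, 0, 0],
    [-0.66, -0.84, 0, 0, 0, 0],
    [-0.66, -0.84, 0, 0, 0, 0],
    [-0.66, -0.84, 0, 0, 0, 0],
    [-0.66, -0.84, 0, 0, 0, 0]
  ],
  "grip": 1
}}

```text
time_s: 1.3
tool_pos: [0.4198, 0.1484, 0.3605]
tcp_rot: [0.213, 0.977, -0.0, -0.0]
force: [0.9, 0.4, 0.6]
opening: 0.0858
grasp_force: 0.0
```

Emit:
{"op": "apply_moves", "data": {
  "increments": [
    [-0.33, -0.8, 0.08, 0, 0, 0],
    [-0.33, -0.8, 0.08, 0, 0, 0],
    [-0.33, -0.8, 0.08, 0, 0, 0],
    [-0.33, -0.8, 0.08, 0, 0, 0],
    [-0.33, -0.8, 0.08, 0, 0, 0],
    [-0.33, -0.8, 0.08, 0, 0, 0],
    [-0.33, -0.8, 0.08, 0, 0, 0],
    [-0.33, -0.8, 0.08, 0, 0, 0],
    [-0.33, -0.8, 0.08, 0, 0, 0],
    [-0.33, -0.8, 0.08, 0, 0, 0],
    [0, 0, 0, 0, 0, 0]
  ]
}}

```text
time_s: 2.4
tool_pos: [0.4051, -0.2003, 0.3281]
tcp_rot: [0.217, 0.976, -0.001, -0.001]
force: [0.5, -0.3, 0.6]
opening: 0.0857
grasp_force: 0.0
```

Now the rotation: [-3.30, 2.73, 12.27] over 14 rows.

Emit:
{"op": "apply_moves", "data": {
  "increments": [
    [0, 0, 0, -0.275, 0.228, 1],
    [0, 0, 0, -0.275, 0.228, 1],
    [0, 0, 0, -0.275, 0.228, 1],
    [0, 0, 0, -0.275, 0.228, 1],
    [0, 0, 0, -0.275, 0.228, 1],
    [0, 0, 0, -0.275, 0.228, 1],
    [0, 0, 0, -0.275, 0.228, 1],
    [0, 0, 0, -0.275, 0.228, 1],
    [0, 0, 0, -0.275, 0.228, 1],
    [0, 0, 0, -0.275, 0.228, 1],
    [0, 0, 0, -0.275, 0.228, 1],
    [0, 0, 0, -0.275, 0.228, 1]
  ]
}}

```text
time_s: 3.6
tool_pos: [0.4067, -0.195, 0.3284]
tcp_rot: [0.85, 0.457, 0.232, -0.121]
force: [-0.1, 1.0, -0.2]
opening: 0.0853
grasp_force: 0.0
```

```bash
python3 - <<'E'
from h import *
print(state()['joint_positions'].round(2))
lean=np.array([-.5,0,.866]); g=np.array([-.005,0,.0247])
go([(None,tool(BY)),(inb(BY,BC,g+.073*lean),None),(inb(BY,BC,g+.013*lean),None)])
E
```

```text
[ 0.34  0.09  0.46  2.   -0.59  1.24  0.46]
rot [-0.072 -0.049  0.216] n>= 1.0
shift [-2.971  0.02   5.227] n>= 6.0
shift [ 0.  -0.   1.5] n>= 2.0
```

Emit:
{"op": "apply_moves", "data": {
  "increments": [
    [0, 0, 0, -0.07, -0.05, 0.22],
    [-0.495, 0, 0.87, 0, 0, 0],
    [-0.495, 0, 0.87, 0, 0, 0],
    [-0.495, 0, 0.87, 0, 0, 0],
    [-0.495, 0, 0.87, 0, 0, 0],
    [-0.495, 0, 0.87, 0, 0, 0],
    [-0.495, 0, 0.87, 0, 0, 0],
    [0, 0, 0, 0, 0, 0],
    [0, 0, 0, 0, 0, 0]
  ]
}}

```text
time_s: 4.5
tool_pos: [0.4074, -0.1943, 0.0884]
tcp_rot: [0.857, 0.445, 0.229, -0.119]
force: [0.3, 0.0, -0.0]
opening: 0.0852
grasp_force: 0.0
```

```bash
python3 - <<'E'
from h import *
lean=np.array([-.5,0,.866]); g=np.array([-.005,0,.0247])
go([(None,tool(BY)),(inb(BY,BC,g+.013*lean),None)])
E
```

```text
rot [-0.02   0.007  0.027] n>= 1.0
shift [0.007 0.016 1.519] n>= 2.0
```

Emit:
{"op": "apply_moves", "data": {
  "increments": [
    [0, 0, 0.5, 0, 0, 0],
    [0, 0, 0.5, 0, 0, 0],
    [0, 0, 0.5, 0, 0, 0],
    [0, 0, 0, 0, 0, 0]
  ]
}}

```text
time_s: 4.9
tool_pos: [0.4266, -0.1695, 0.038]
tcp_rot: [0.856, 0.447, 0.231, -0.118]
force: [1.0, -0.5, 0.6]
opening: 0.0852
grasp_force: 0.0
```

Emit:
{"op": "apply_moves", "data": {
  "increments": [
    [0, 0, 0, 0, 0, 0],
    [0, 0, 0, 0, 0, 0],
    [0, 0, 0, 0, 0, 0],
    [0, 0, 0, 0, 0, 0],
    [0, 0, 0, 0, 0, 0],
    [0, 0, 0, 0, 0, 0],
    [0, 0, 0, 0, 0, 0],
    [0, 0, 0, 0, 0, 0]
  ],
  "grip": -1,
  "squeeze": 50
}}

```text
time_s: 5.7
tool_pos: [0.4256, -0.1718, 0.0379]
tcp_rot: [0.857, 0.445, 0.23, -0.117]
force: [-2.7, -1.6, 8.8]
opening: 0.0382
grasp_force: 49.3
```

Emit:
{"op": "apply_moves", "data": {
  "increments": [
    [0.12, 0, -0.22, 0, 0, 0],
    [0.25, 0, -0.43, 0, 0, 0],
    [0.38, 0, -0.65, 0, 0, 0],
    [0.5, 0, -0.86, 0, 0, 0],
    [0.5, 0, -0.86, 0, 0, 0],
    [0.25, 0, -0.43, 0, 0, 0],
    [0, 0, 0, 0, 0, 0],
    [0, 0, 0, 0, 0, 0]
  ]
}}

```text
time_s: 6.5
tool_pos: [0.4248, -0.1698, 0.1962]
tcp_rot: [0.857, 0.446, 0.23, -0.118]
force: [0.5, -0.6, -2.2]
opening: 0.0382
grasp_force: 51.0
```

```bash
python3 - <<'E'
from h import *
for n in ('scene','top'):
    im,d=get_image(n); np.savez(f'{n}1.npz',im=im,d=d)
    c=[im[90:240,200:400],im[120:270,320:460]][n=='top']; cv2.imwrite(f'pics/{n}1.png',cv2.resize(c[:,:,::-1],None,fx=4,fy=4,interpolation=cv2.INTER_CUBIC))
s=state(); print(s['tool_pos'],s['grasp_force'],s['force'],s['time_s'])
E
```

```text
[ 0.42417155 -0.16936433  0.19483268] 50.970972776412964 [-0.57010695 -0.33234566 -2.21793234] 6.6
```

View pics/scene1.png

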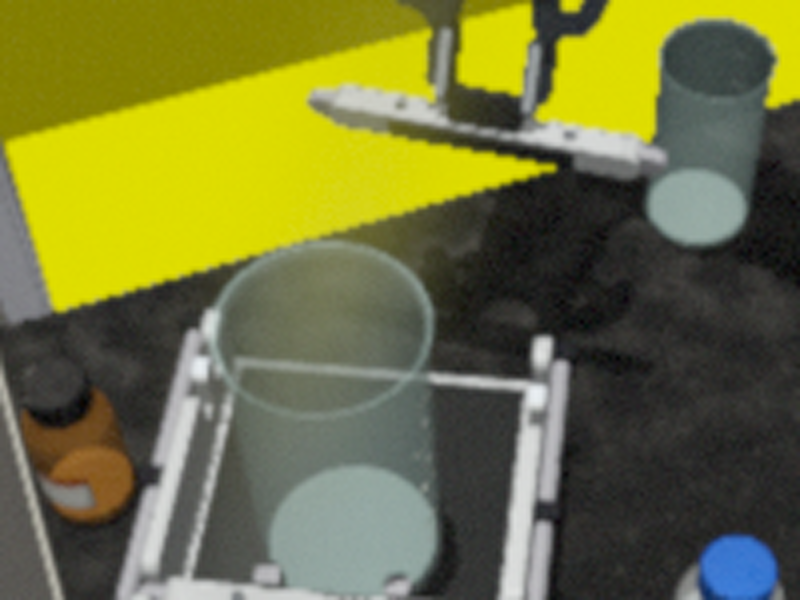

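The bar is held level, with the dark rubber strip towards the beaker. Next I'll measure its pose in the hand.

```bash
cat > m.py <<'E'
from h import *
def bar(n,z,p,r,verbose=1):
    "bar pose guess from tool: TCP in bar frame (-.0125,0,.038)"
    x=r.as_matrix()[:,1]*-1; yaw=np.degrees(np.arctan2(-x[0],x[1])); c=p-R.from_euler('z',yaw,degrees=True).apply([-.0125,0,.038])
    g=z['im'].astype(int); P=cloud(n,z['d']); l=R.from_euler('z',-yaw,degrees=True).apply((P-c).reshape(-1,3)).reshape(P.shape)
    sat=g.max(2)-g.min(2)
    m=(g.min(2)>95)&(sat<60)&(abs(l[...,0])<.02)&(abs(l[...,1])<.11)&(abs(l[...,2]-.008)<.02)&~((abs(l[...,1])<.034)&(l[...,2]>.019))
    q=l[m]; t=q[(abs(q[:,1])>.035)&(abs(q[:,1])<.078)&(q[:,2]>.010)]
    print(n,'yaw',yaw.round(2),'c',c.round(4),'ext y',q[:,1].min().round(4),q[:,1].max().round(4))
    for s in (1,-1):
        k=t[s*t[:,1]>0]; print('  side',s,len(k),'x med',np.median(k[:,0]).round(4),np.percentile(k[:,0],[4,96]).round(4),'z med',np.median(k[:,2]).round(4))
    return yaw,c
E
python3 - <<'E'
from m import *
s=state()
for n in ('top','scene'): bar(n,np.load(n+'1.npz'),s['tool_pos'],R.from_quat(s['tcp_rot']))
for n in ('top','scene'): # reference on bench
    bar(n,np.load(n+'0.npz'),inb(BY,BC,np.array([-.0125,0,.038])),tool(BY))
# tilt of tool
print((R.from_euler('z',-BY,degrees=True)*R.from_quat(s['tcp_rot'])).as_matrix().round(3))
E
```

```text
top yaw 54.88 c [ 0.4314 -0.1591  0.1568] ext y -0.0945 0.096
  side 1 164 x med 0.0002 [-0.0072  0.0075] z med 0.0171
  side -1 152 x med -0.0 [-0.0079  0.0071] z med 0.017
scene yaw 54.88 c [ 0.4314 -0.1591  0.1568] ext y -0.0945 0.0968
  side 1 154 x med 0.0041 [-0.0062  0.0102] z med 0.0177
  side -1 136 x med 0.0028 [-0.0068  0.009 ] z med 0.0176
top yaw 54.6 c [ 0.4324 -0.1603  0.    ] ext y -0.0965 0.0953
  side 1 117 x med -0.001 [-0.0085  0.0067] z med 0.0164
  side -1 110 x med -0.0011 [-0.0088  0.0064] z med 0.0165
scene yaw 54.6 c [ 0.4324 -0.1603  0.    ] ext y -0.0391 0.0963
  side 1 114 x med 0.0015 [-0.007   0.0091] z med 0.0164
  side -1 2 x med -0.0074 [-0.0082 -0.0067] z med 0.0153
[[ 0.867  0.005  0.498]
 [ 0.004 -1.     0.002]
 [ 0.498 -0.    -0.867]]
```

```bash
cat >> h.py <<'E'
TB=np.array([-.0133,-.0007,.0372])  # TCP in bar frame
def seat(x,y,z): # TCP for bar origin at shaker (x,y,z) m
    return inb(SY,SC,np.array([x,y,z])+TB)
def barS(): # current bar origin in shaker frame from tool pose
    s=state(); r=R.from_quat(s['tcp_rot']); x=-r.as_matrix()[:,1]; yaw=np.degrees(np.arctan2(-x[0],x[1]))
    c=s['tool_pos']-R.from_euler('z',yaw,degrees=True).apply(TB)
    print('bar in shaker mm',(R.from_euler('z',-SY,degrees=True).apply(c-SC)*1e3).round(1),'dyaw',round(yaw-SY,2),'tilt',(R.from_euler('z',-yaw,degrees=True)*r).as_euler('yxz',degrees=True).round(2),'F',s['force'].round(1),'grip',s['grasp_force'].round(0),'t',s['time_s'])
E
python3 - <<'E'
from h import *
inv=R.from_euler('z',-SY,degrees=True)
p=onz('top',324.5,171.2,.05); print('beaker base in shaker',inv.apply(p-SC).round(4))
for n in ('top','scene'):
    z=np.load(n+'0.npz'); im=z['im'].astype(int); P=cloud(n,z['d']); l=inv.apply((P-SC).reshape(-1,3)).reshape(P.shape)
    m=(im[...,0]>120)&(im[...,2]<60)&(im[...,1]<120)&(l[...,2]>0)&(l[...,2]<.11)&(np.hypot(l[...,0],l[...,1])<.25); q=l[m]; print(n,'amber',m.sum(),np.percentile(q,[5,50,95],axis=0).round(3).tolist())
    m=(im.min(2)>40)&(l[...,2]>.2)&(l[...,2]<.25)&(np.hypot(l[...,0]-.02,l[...,1])<.08); q=l[m]; print(n,'rim',m.sum(),np.percentile(q,[1,50,99],axis=0).round(3).tolist())
barS()
go([(seat(-.085,0,.165),None),(None,tool(SY)),(seat(-.075,0,.105),None),(seat(-.0367,0,.105),None),(seat(-.0367,0,.083),None)])
E
```

```text
beaker base in shaker [ 0.0217 -0.      0.05  ]
top amber 196 [[-0.045, -0.15, 0.022], [-0.029, -0.141, 0.06], [-0.01, -0.137, 0.078]]
top rim 600 [[-0.024, -0.047, 0.201], [0.03, -0.018, 0.226], [0.069, 0.046, 0.233]]
scene amber 201 [[-0.017, -0.16, 0.015], [-0.004, -0.144, 0.047], [0.003, -0.135, 0.069]]
scene rim 1270 [[-0.022, -0.045, 0.2], [0.01, -0.001, 0.219], [0.071, 0.046, 0.232]]Traceback (most recent call last):
  File "<stdin>", line 8, in <module>
  File "h.py", line 38, in barS
    print('bar in shaker mm',(R.from_euler('z',-SY,degrees=True).apply(c-SC)*1e3).round(1),'dyaw',round(yaw-SY,2),'tilt',(R.from_euler('z',-yaw,degrees=True)*r).as_euler('yxz',degrees=True).round(2),'F',s['force'].round(1),'grip',s['grasp_force'].round(0),'t',s['time_s'])
                                                                                                                                                                                                                                      ^^^^^^^^^^^^^^^^^^^^^^
AttributeError: 'float' object has no attribute 'round'
```

```bash
sed -i "s/s\['grasp_force'\].round(0)/round(s['grasp_force'])/" h.py; python3 - <<'E'
from h import *
barS()
go([(seat(-.085,0,.165),None),(None,tool(SY)),(seat(-.075,0,.105),None),(seat(-.0367,0,.105),None),(seat(-.0367,0,.083),None)])
E
```

```text
bar in shaker mm [-161.2   49.5  157.6] dyaw -8.02 tilt [-150.12   -0.    180.  ] F [-0.6 -0.3 -2.2] grip 51 t 6.6
shift [1.882 1.006 0.869] n>= 2.0
rot [ 0.5    0.015 -0.869] n>= 1.0
shift [-0.533 -0.     1.424] n>= 2.0
shift [0.829 0.    0.479] n>= 1.0
shift [-0.275 -0.     0.476] n>= 1.0
```

Emit:
{"op": "apply_moves", "data": {
  "increments": [
    [0.2, 0.1, 0.09, 0.05, 0, -0.09],
    [0.3, 0.17, 0.14, 0.07, 0, -0.13],
    [0.39, 0.21, 0.18, 0.12, 0, -0.2],
    [0.39, 0.21, 0.18, 0.12, 0, -0.2],
    [0.35, 0.19, 0.16, 0.08, 0, -0.15],
    [0.24, 0.13, 0.12, 0.06, 0.01, -0.1],
    [0, 0, 0, 0, 0, 0],
    [0, 0, 0, 0, 0, 0]
  ]
}}

```text
time_s: 7.4
tool_pos: [0.5023, -0.1214, 0.2028]
tcp_rot: [0.824, 0.504, 0.221, -0.134]
force: [-0.6, 0.0, -0.9]
opening: 0.038
grasp_force: 50.9
```

```bash
python3 - <<'E'
from m import *
barS()
s=state()
for n in ('top','scene'):
    im,d=get_image(n); bar(n,dict(im=im,d=d),s['tool_pos'],R.from_quat(s['tcp_rot']))
go([(None,tool(SY)),(seat(-.075,0,.105),None),(seat(-.0367,0,.105),None),(seat(-.0367,0,.083),None)])
E
```

```text
bar in shaker mm [-82.9   3.7 165.6] dyaw 0.03 tilt [-1.5007e+02  1.0000e-01  1.8000e+02] F [-0.6  0.  -0.9] grip 51 t 7.4
top yaw 62.93 c [ 0.508  -0.1103  0.1648] ext y -0.094 0.0966
  side 1 159 x med -0.0 [-0.0076  0.0076] z med 0.0165
  side -1 144 x med -0.0002 [-0.008   0.0071] z med 0.0163
scene yaw 62.93 c [ 0.508  -0.1103  0.1648] ext y -0.0939 0.0971
  side 1 164 x med 0.0031 [-0.0062  0.0092] z med 0.0163
  side -1 159 x med 0.0024 [-0.0074  0.0084] z med 0.0159
rot [ 0.016  0.008 -0.002] n>= 1.0
shift [-0.571  0.094  1.424] n>= 2.0
shift [0.829 0.    0.479] n>= 1.0
shift [-0.275 -0.     0.476] n>= 1.0
```

Emit:
{"op": "apply_moves", "data": {
  "increments": [
    [-0.1, 0.03, 0.24, 0, 0, 0],
    [-0.19, 0.03, 0.48, 0, 0, 0],
    [-0.19, 0.03, 0.48, 0, 0, 0],
    [-0.09, 0.015, 0.224, 0, 0, 0],
    [0, 0, 0, 0, 0, 0]
  ]
}}

```text
time_s: 8.0
tool_pos: [0.5092, -0.1153, 0.1407]
tcp_rot: [0.824, 0.504, 0.22, -0.135]
force: [-1.2, 0.7, -0.8]
opening: 0.0383
grasp_force: 50.9
```

```bash
sed -i 's/-.0007,.0372/-.0012,.0372/' h.py; python3 - <<'E'
from h import *
barS()
go([(None,tool(SY)),(seat(-.0367,0,.104),None),(seat(-.0367,0,.083),None)])
E
```

```text
bar in shaker mm [-74.3   0.8 103.5] dyaw -0.03 tilt [-1.5006e+02 -6.0000e-02  1.8000e+02] F [-1.2  0.7 -0.8] grip 51 t 8.0
rot [-0.005  0.007 -0.007] n>= 1.0
shift [0.82 0.02 0.46] n>= 1.0
shift [-0.262 -0.     0.455] n>= 1.0
```

Emit:
{"op": "apply_moves", "data": {
  "increments": [
    [0.2, 0.005, 0.11, 0, 0, 0],
    [0.3, 0.005, 0.17, 0, 0, 0],
    [0.2, 0.005, 0.12, 0, 0, 0],
    [0.12, 0.005, 0.06, 0, 0, 0],
    [0, 0, 0, 0, 0, 0],
    [0, 0, 0, 0, 0, 0]
  ]
}}

```text
time_s: 8.6
tool_pos: [0.5284, -0.0825, 0.1431]
tcp_rot: [0.824, 0.505, 0.221, -0.134]
force: [-0.4, 0.4, -2.3]
opening: 0.038
grasp_force: 50.9
```

```bash
python3 - <<'E'
from m import *
barS()
s=state(); I=[]
for n in ('top','scene'):
    im,d=get_image(n); np.savez(n+'2.npz',im=im,d=d); bar(n,dict(im=im,d=d),s['tool_pos'],R.from_quat(s['tcp_rot']))
    for sg in (1,-1):
        uv=proj(n,inb(SY,SC,np.array([[-.04,sg*.088,.095]])))[0].astype(int)
        I.append(cv2.resize(im[uv[1]-19:uv[1]+19,uv[0]-25:uv[0]+25,::-1],None,fx=7.8,fy=7.8,interpolation=cv2.INTER_CUBIC))
cv2.imwrite('pics/n2.png',np.vstack([np.hstack(I[:2]),np.hstack(I[2:])]))
go([(None,tool(SY)),(seat(-.0367,0,.083),None)])
E
```

```text
bar in shaker mm [-36.4  -1.3 105.9] dyaw 0.02 tilt [-1.5005e+02  1.7000e-01  1.8000e+02] F [-0.4  0.4 -2.3] grip 51 t 8.6
top yaw 62.92 c [ 0.5341 -0.0714  0.1051] ext y -0.0932 0.0961
  side 1 141 x med 0.0 [-0.0077  0.0077] z med 0.0164
  side -1 129 x med -0.0002 [-0.0084  0.0079] z med 0.0161
scene yaw 62.92 c [ 0.5341 -0.0714  0.1051] ext y -0.0942 0.098
  side 1 145 x med 0.0023 [-0.0062  0.0091] z med 0.0163
  side -1 20 x med 0.0066 [-0.004   0.0087] z med 0.0148
rot [0.019 0.007 0.005] n>= 1.0
shift [-0.278 -0.035  0.496] n>= 1.0
```

View pics/n2.png

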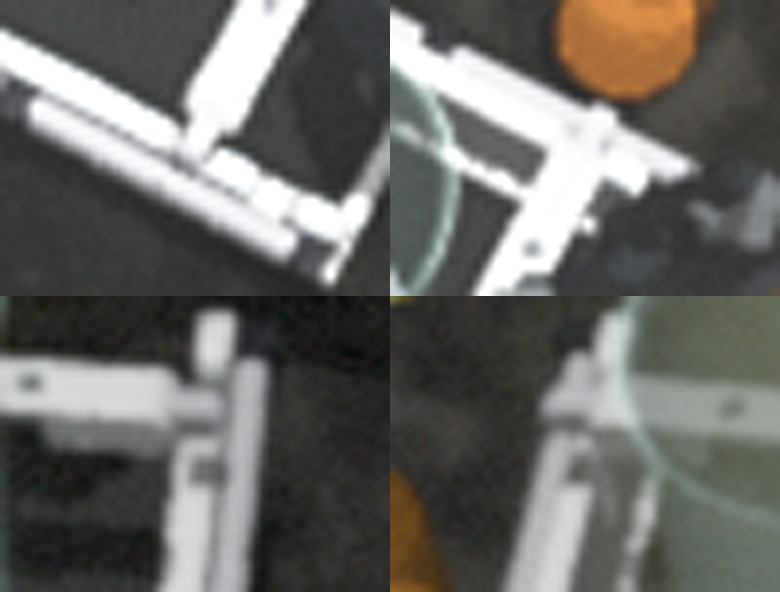

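The tongues hover over the right pair; the pair nearer the panel is still open. Descending to just above the rods.

Emit:
{"op": "apply_moves", "data": {
  "increments": [
    [-0.05, -0.02, 0.08, 0, 0, 0],
    [-0.06, -0.01, 0.1, 0.01, 0, 0],
    [-0.06, 0, 0.1, 0.01, 0, 0],
    [-0.06, 0, 0.1, 0, 0, 0],
    [-0.03, 0, 0.05, 0, 0, 0],
    [0, 0, 0, 0, 0, 0],
    [0, 0, 0, 0, 0, 0]
  ]
}}

```text
time_s: 9.4
tool_pos: [0.527, -0.0823, 0.1227]
tcp_rot: [0.824, 0.505, 0.22, -0.135]
force: [0.8, 0.8, -0.9]
opening: 0.038
grasp_force: 50.9
```

```bash
python3 - <<'E'
from h import *
barS()
go([(None,tool(SY)),(seat(-.0365,0,.083),None),(seat(-.0365,0,.068),None)])
E
```

```text
bar in shaker mm [-36.8   0.   85.5] dyaw 0.08 tilt [-1.5003e+02 -2.0000e-02  1.8000e+02] F [ 0.8  0.8 -0.9] grip 51 t 9.4
rot [-0.008  0.004  0.008] n>= 1.0
shift [-0.024  0.     0.058] n>= 1.0
shift [-0.187 -0.     0.325] n>= 1.0
```

Emit:
{"op": "apply_moves", "data": {
  "increments": [
    [-0.025, 0, 0.043, 0, 0, 0],
    [-0.013, 0, 0.022, 0, 0, 0],
    [-0.013, 0, 0.022, 0, 0, 0],
    [-0.013, 0, 0.022, 0, 0, 0],
    [0, 0, 0, 0, 0, 0]
  ]
}}

```text
time_s: 9.9
tool_pos: [0.5277, -0.0824, 0.1185]
tcp_rot: [0.824, 0.505, 0.221, -0.135]
force: [0.3, 0.4, 4.3]
opening: 0.0381
grasp_force: 51.4
```

Emit:
{"op": "apply_moves", "data": {
  "increments": [
    [-0.013, 0, 0.022, 0, 0, 0],
    [-0.013, 0, 0.022, 0, 0, 0],
    [-0.013, 0, 0.022, 0, 0, 0],
    [0, 0, 0, 0, 0, 0]
  ]
}}

```text
time_s: 10.3
tool_pos: [0.5269, -0.0823, 0.1142]
tcp_rot: [0.824, 0.505, 0.22, -0.135]
force: [1.4, 0.7, -0.5]
opening: 0.038
grasp_force: 51.0
```

```bash
python3 -c "
from h import *
barS()"
```

```text
bar in shaker mm [-36.9   0.1  77. ] dyaw 0.09 tilt [-1.5006e+02 -3.0000e-02  1.8000e+02] F [ 1.4  0.7 -0.5] grip 51 t 10.3
```

Emit:
{"op": "apply_moves", "data": {
  "increments": [
    [-0.013, 0, 0.022, 0, 0, 0],
    [-0.013, 0, 0.022, 0, 0, 0],
    [-0.013, 0, 0.022, 0, 0, 0],
    [0, 0, 0, 0, 0, 0]
  ]
}}

```text
time_s: 10.7
tool_pos: [0.5267, -0.0823, 0.1109]
tcp_rot: [0.824, 0.505, 0.22, -0.135]
force: [2.2, 1.9, -3.9]
opening: 0.0379
grasp_force: 50.7
```

Emit:
{"op": "apply_moves", "data": {
  "increments": [
    [-0.013, 0, 0.022, 0, 0, 0],
    [-0.013, 0, 0.022, 0, 0, 0],
    [-0.013, 0, 0.022, 0, 0, 0],
    [0, 0, 0, 0, 0, 0]
  ]
}}

```text
time_s: 11.1
tool_pos: [0.5268, -0.0824, 0.108]
tcp_rot: [0.824, 0.505, 0.22, -0.135]
force: [3.5, 1.9, -6.2]
opening: 0.0378
grasp_force: 50.9
```

```bash
python3 -c "
from h import *
barS()"
```

```text
bar in shaker mm [-37.    0.2  70.8] dyaw 0.09 tilt [-1.5007e+02 -3.0000e-02  1.8000e+02] F [ 3.5  1.9 -6.2] grip 51 t 11.1
```

Emit:
{"op": "apply_moves", "data": {
  "increments": [
    [-0.013, 0, 0.022, 0, 0, 0],
    [-0.013, 0, 0.022, 0, 0, 0],
    [0, 0, 0, 0, 0, 0]
  ]
}}

```text
time_s: 11.4
tool_pos: [0.5273, -0.0827, 0.1066]
tcp_rot: [0.824, 0.505, 0.221, -0.135]
force: [2.1, 1.7, -4.7]
opening: 0.0381
grasp_force: 51.2
```

Emit:
{"op": "apply_moves", "data": {
  "increments": [
    [-0.013, 0, 0.022, 0, 0, 0],
    [-0.007, 0, 0.012, 0, 0, 0],
    [0, 0, 0, 0, 0, 0]
  ]
}}

```text
time_s: 11.7
tool_pos: [0.5273, -0.0826, 0.1059]
tcp_rot: [0.824, 0.505, 0.221, -0.135]
force: [-0.8, 1.0, 4.7]
opening: 0.0379
grasp_force: 52.1
```

```bash
python3 -c "
from h import *
barS()"
```

```text
bar in shaker mm [-37.   -0.4  68.7] dyaw 0.07 tilt [-1.4996e+02  4.0000e-02 -1.8000e+02] F [-0.8  1.   4.7] grip 52 t 11.7
```

Emit:
{"op": "apply_moves", "data": {
  "increments": [
    [-0.006, 0, 0.011, 0, 0, 0],
    [-0.006, 0, 0.011, 0, 0, 0],
    [0, 0, 0, 0, 0, 0]
  ]
}}

```text
time_s: 12.0
tool_pos: [0.5274, -0.0826, 0.1058]
tcp_rot: [0.823, 0.504, 0.222, -0.135]
force: [-3.2, 0.1, 12.2]
opening: 0.0384
grasp_force: 52.8
```

```bash
python3 -c "
from h import *
barS();print(state()['torque'])"
```

```text
bar in shaker mm [-36.9  -0.5  68.6] dyaw 0.07 tilt [-1.4989e+02  6.0000e-02  1.8000e+02] F [-3.2  0.1 12.2] grip 53 t 12.0
[0.64906259 0.15871264 0.45338637]
```

Emit:
{"op": "apply_moves", "data": {
  "increments": [
    [0, 0, 0, 0, 0, 0],
    [0, 0, 0, 0, 0, 0],
    [0, 0, 0, 0, 0, 0],
    [0, 0, 0, 0, 0, 0],
    [0, 0, -0.1, 0, 0, 0],
    [0, 0, -0.3, 0, 0, 0],
    [0, 0, -0.7, 0, 0, 0],
    [0, 0, -0.9, 0, 0, 0],
    [0, 0, -0.9, 0, 0, 0],
    [0, 0, -0.5, 0, 0, 0],
    [0, 0, 0, 0, 0, 0]
  ],
  "grip": 0.6
}}

```text
time_s: 13.1
tool_pos: [0.4969, -0.1465, 0.2252]
tcp_rot: [0.824, 0.504, 0.222, -0.132]
force: [0.9, -0.2, -0.1]
opening: 0.0687
grasp_force: 0.0
```

```bash
python3 - <<'E'
from m import *
barS(); I=[]
for n in ('top','scene'):
    im,d=get_image(n); np.savez(n+'3.npz',im=im,d=d); bar(n,dict(im=im,d=d),inb(SY,SC,np.array([-.036-.0125,0,.068+.038])),tool(SY))
    for sg in (1,-1):
        uv=proj(n,inb(SY,SC,np.array([[-.04,sg*.088,.095]])))[0].astype(int)
        I.append(cv2.resize(im[uv[1]-19:uv[1]+19,uv[0]-25:uv[0]+25,::-1],None,fx=7.8,fy=7.8,interpolation=cv2.INTER_CUBIC))
cv2.imwrite('pics/n3.png',np.vstack([np.hstack(I[:2]),np.hstack(I[2:])]))
E
```

```text
bar in shaker mm [-107.7   -2.5  188. ] dyaw -0.14 tilt [-150.08    0.36  180.  ] F [ 0.9 -0.2 -0.1] grip 0 t 13.1
top yaw 62.9 c [ 0.5324 -0.0692  0.068 ] ext y -0.1049 0.1026
  side 1 125 x med -0.0021 [-0.0096  0.0055] z med 0.0163
  side -1 120 x med -0.0019 [-0.0095  0.0058] z med 0.0162
scene yaw 62.9 c [ 0.5324 -0.0692  0.068 ] ext y -0.103 0.1037
  side 1 148 x med 0.0007 [-0.008   0.0075] z med 0.0163
  side -1 16 x med 0.0048 [-0.0037  0.0079] z med 0.0157
```

View pics/n3.png

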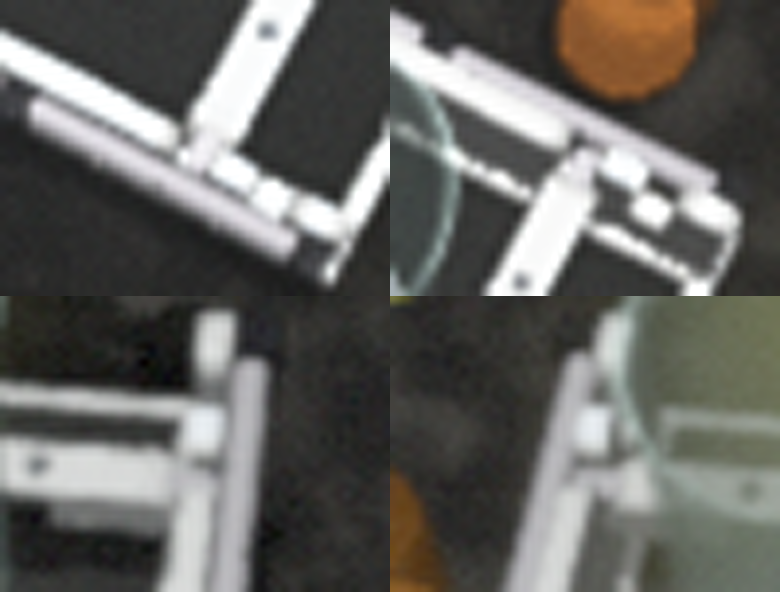

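The far and near bar tops both read z 84.2-84.3 mm (home is 84), and both rods look straight again. As a check, I'll compare the rods' outer edges and the bystanders with the first images.

```bash
cat > v.py <<'E'
from h import *
import sys
k=sys.argv[1]
xs=np.linspace(-.02,.06,41)
for n in ('top','scene'):
    G=[np.load(n+f'{i}.npz')['im'].astype(np.float32).mean(2) for i in ('0',k)]
    for s in (1,-1):
        e=[]
        ys=np.arange(.095,.112,.0005)
        for g in G:
            X,Yy=np.meshgrid(xs,s*ys); uv=proj(n,inb(SY,SC,np.c_[X.ravel(),Yy.ravel(),np.full(X.size,.0834)])).astype(np.float32)
            v=cv2.remap(g,uv[:,:1],uv[:,1:],cv2.INTER_LINEAR).reshape(X.shape).mean(1)
            t=(v.max()+v.min())/2; i=np.nonzero(v>t)[0][-1]; e.append(ys[i]+.0005*(v[i]-t)/(v[i]-v[i+1]) if i+1<len(v) else np.nan)
        print(n,'rod',s,'outer edge mm before/after',(np.array(e)*1e3).round(2))
    d=np.abs(G[1]-G[0]); 
    for nm,b in dict(top=dict(amber=(355,108,385,140),clear=(262,220,292,250),timer=(227,148,264,185),beaker=(296,130,345,188)),scene=dict(amber=(203,178,236,222),clear=(364,222,400,270),timer=(292,308,338,346),beaker=(255,200,310,240)))[n].items():
        print('  ',nm,'mean diff',d[b[1]:b[3],b[0]:b[2]].mean().round(1))
E
python3 v.py 3
```

```text
top rod 1 outer edge mm before/after [103.16 103.16]
top rod -1 outer edge mm before/after [104.11 104.11]
   amber mean diff 1.7
   clear mean diff 1.4
   timer mean diff 1.1
   beaker mean diff 2.5
scene rod 1 outer edge mm before/after [103.11 103.1 ]
scene rod -1 outer edge mm before/after [104.5  104.48]
   amber mean diff 2.4
   clear mean diff 2.0
   timer mean diff 1.4
   beaker mean diff 1.8
```

Both rods are back to within 0.02 mm of where they started, the bystanders and beaker have not moved, and the robot is clear. I'm handing it in.

```bash
python3 -c "
from workcell import sign_off; print(sign_off())"
```

```text
the job is handed in; nothing more can be done
None
```

The clamp bar sits home in the notch pair in front of the beaker with both rods snapped back over its ends; both ends went down together under about 12 N through the grip, not pressed one by one, and the beaker, bottles and timer are unmoved in the images.

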